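# Open the drop box outlet and offer up the hose port

## Task

Fit-up on the dust drop box: take the scraper, lever the steel cover off the outlet with its blade under the lip, swing the cover back past upright and lay the scraper down flat on the bench. Then pick up the black hose port and hold it level about 10 mm above the outlet collar, not touching it, with its four flange holes in line over the four threaded holes, so that I can start the screws. Finish while still holding it there, dead still; do not put it down or let go, and leave the bottle, tray and sanding block alone.

Things in the scene. Friction and masses are not known exactly. Their poses are not given: they have to be found in the camera images.
- dropbox: Fixed grey sheet-steel dust box; flat deck 90 mm above the bench, on it an aluminium collar 130 (x) x 100 (y) x 10 mm round a 56 mm outlet. Origin: on the bench below the collar's centre; z up, +y to the cover's hinge, -y to its lip. Box from x -110 to +130, y -80 to +110 mm; a 68 mm stub sticks 45 mm out of its +x side. A hinged steel cover lies shut on the collar at the start.
- face (a point): Centre of the collar's upper face, 100 mm above the bench; axes as the drop box. The face has four threaded holes, 6 mm in diameter, at x +-52, y +-37 mm.
- tapped0 (a point): Mouth of the threaded hole at x +52, y +37 mm from the collar's centre, on its upper face.
- tapped1 (a point): Mouth of the threaded hole at x -52, y +37 mm.
- tapped2 (a point): Mouth of the threaded hole at x -52, y -37 mm.
- tapped3 (a point): Mouth of the threaded hole at x +52, y -37 mm.
- cover (a joint): Hinge of the steel cover, rad: 0 = shut flat on the collar, 1.57 = upright, stop at 1.92. A stiff hinge keeps it wherever it is left; about 3 to 4 N up at the lip raises it. The cover is a plain plate 3 mm thick, 134 mm (x) x 106 mm (y), no handle, 0.22 kg.
- lip (a point): Middle of the outer edge of the cover's pry lip, on its underside; moves with the cover. The lip is a tab 70 mm wide (x) amid the cover's -y edge, 131 mm from the hinge line, 23 mm out beyond the collar. Under it, when shut, a gap 10 mm high down to the deck, 23 mm deep to the collar, open to -y; the deck's edge is 7 mm further out than the lip.
- hinge (a point): Middle of the cover's hinge line (along x), 58 mm to +y of the collar's centre and 101.5 mm above the bench.
- scraper: Loose stiff scraper lying flat: wooden handle 110 long x 30 wide x 24 mm thick, flat sides, blade 36 wide x 2.5 mm thick. Origin: underside of the handle at half its length; x towards the blade, z up. Handle x -55 to +55 mm, ferrule to +67, steel blade to +140, its mid-thickness 12 mm above the underside. 0.15 kg, balance point about x +25 mm.
- blade_tip (a point): Middle of the blade's square front edge, at x +140, z +12 mm in the scraper's frame.
- port: Loose black plastic hose port, flange down: flange 130 (x) x 100 (y) x 6 mm, an 11 mm hole near each corner (x +-52, y +-37), and a round open neck, outer diameter 57 mm, wall 4 mm, top 60 mm above the flange's underside, to be gripped across its outside. Origin: centre of the flange's underside, z up the neck. Fits the collar either way round. About 0.16 kg.
- port_hole0 (a point): Port's flange hole at x +52, y +37 mm, underside of the flange.
- port_hole2 (a point): Port's flange hole at x -52, y -37 mm, underside of the flange (the other two are at the remaining corners).
- glue: Bystander: glue bottle, 56 mm across, 170 mm tall, beyond the work. Origin under its centre.
- screw_tray: Bystander: steel tray 100 x 80 x 25 mm with screws. Origin under its centre.
- sanding_block: Bystander: cork sanding block 60 x 100 x 34 mm. Origin under its centre.
Mind the look-alikes: they are no part of the job. Several things look just like the scraper: the one meant starts farthest from the robot's base.

How it is judged:
By the outcome, as a careful person would: the job done as asked, in the order asked, and still so for the second after the job is handed in, while the arm keeps its last pose, push and grip.
It also fails if it takes over 72 s, if anything falls off the work surface, if the arm or the gripper's body presses on something with over 40 N, if the wrist force passes 120 N, or if a joint passes its speed limit or range.

## Robot

A 7-joint arm with a two-finger parallel gripper is mounted at the origin on the work surface. World frame = base frame: x ahead of the robot, y to its left, z up, the work surface at z = 0. Lengths are in m, angles in degrees, forces in N, time in s.
With the tool pointing down it reaches from about 0.35 to 0.9 m from the base axis. Payload 7.2 kg.
Tool frame: the origin (TCP) lies where the fingers leave the gripper's body, on its centre line; the fingertips stand 80 mm ahead of it and the grasp point (between the pads) lies 61 mm ahead of it (env.pinch_z is the distance from the TCP to the grasp point, in m); z points along the fingers, y is the line along which they close (so a half turn about z gives the same grasp; the last joint's range is limited). The gripper opens to 88 mm and grips with 3 to 60 N. Pads are 20 mm wide; open, the fingers measure 115 mm over their backs; the gripper's body (75 mm by 178 mm) begins 61 mm behind the grasp point.
Start: joints at [-80.34, 23.554, -0.728, 91.456, 0.321, 64.991, -4.71], TCP at [0.147, 0.608, 0.303] pointing down, gripper open.
Joint ranges: [-169.25, 169.25], [-16.82, 113.86], [-84.01, 82.57], [7.8, 145.47], [-59.2, 239.2], [7.22, 106.19], [-163.78, 163.78]. Speed limits (degrees/s): [136.94, 136.94, 172.46, 172.46, 180, 180, 180].

## Interface

Orientations are given as [roll, pitch, yaw] about the fixed x, y, z axes, in that order (R = Rz(yaw) Ry(pitch) Rx(roll)).
In Python, from plant import env gives the robot as it stands.
- The arm moves only by the tool move_arm, never from a script. Its argument "moves" is a list of rows, each a list of 3 entries, a list of its own where there are three numbers: the shift along the tool's x, y, z in m, then the turn about the tool's z in rad, then the opening, from 0 (shut) to 1 (fully open). A call has 1 to 12 rows; each row is the pose to reach, as a shift and turn from the pose commanded when the call began, along the tool's axes at that moment; what a row does not reach only later rows make up. A row lasts 1/12 s, in which the tool goes at most 41.7 mm and 7.16 degrees, less where a joint would pass 70% of its speed; a pose out of reach is approached as far as the arm can. A call with a gripper value outside its range is refused whole. The fingers move at their own pace and stop on an object; the grip force is fixed at half the most. Time passes only in rows, so rows that repeat a pose let the fingers close. It gives the time, the measured TCP pose, the force, the opening and the grip force at its end, in the units of the state.
- env.read_state(): the state, without advancing time (a new reading comes with each control period).
- env.snapshot(name): name is "side" or "top" or "wrist"; returns the picture (480x640x3 uint8, red, green, blue); there is no depth.
- env.calibration(name): a dict with "camera_matrix" (3x3 intrinsics, pixels), "rvec" (rotation vector, rad) and "tvec" (3), from world to camera coordinates, as OpenCV has them; the wrist camera has in their place "hand_eye" (4x4, takes a point from camera to tool coordinates, whose origin is the TCP and whose axes are the flange's). Camera axes: x right, y down, z forward; pixel columns grow to the right and rows downward; lengths in m; the calibration is good to about 2 mm. A picture is of the moment at which its call begins: read the wrist's pose just before it. calibration takes no time and is no camera call.
- env.sign_off(): hands the job in; it is judged then, once.
Trained networks look in the newest picture that a camera, given by its name, has taken for a name from the list of things; names that differ only in an ending like _2 or _b are one class to them, and where a whole thing is asked for, a point or a joint stands for the part that bears it (a point fixed in the world has none). Each returns a list of dicts, best first, with "p" (0 to 1); they miss things now and then, are a little off and sometimes report something else, mostly with a low value. They report only what shows in the picture. A call takes as long as a camera call. They do not tell look-alikes from the thing itself.
- env.spot_in(target, camera): "position" ([column, row] in pixels, amid what is visible of it).
- env.silhouettes(target, camera): "region" (480x640 bool, what is visible of it) and "position" ([column, row] in pixels, amid what is visible of it).
- env.spot_point(target, camera): "position" ([column, row] in pixels: a listed point, or the origin of a listed thing).
The state is a dict: "time": time; "joint_pos": joint angles; "dq": joint speeds; "joint_efforts": joint torques, N m; "eef_pos": TCP position; "orientation": TCP orientation; "wrist_force": force on the tool from outside, world axes, zero at the start; "torque": the same for the moment, N m; "opening": finger opening in m; "gripper_force": force on a finger pad.
Only numpy, scipy, OpenCV 4.12 (cv2) and the standard library are available. Lean on these libraries where they do the work, as an engineer would, in place of code of your own. Each camera call takes 0.05 s, during which the arm holds its last target. There are 200 camera calls.

## Working session

There is one attempt and no reset: what is moved stays moved. The work goes in short steps, Python scripts to look and compute and a tool call to move; the robot and the scene stay as the last step left them, time stands still between calls to the robot, and variables do not carry over. Pictures are saved under pics/ and viewed, at most 11 in all, crops included, and the job is handed in when it is done.

Besides the shell and the picture viewer there is one more tool, called after "Emit:" in YAML: its name, and indented under it one key for each argument. move_arm: Moves the arm, as the interface text tells. Its arguments: {"type":"object","properties":{"moves":{"type":"array","items":{"type":"array"}}},"required":["moves"]}

```bash
ls; mkdir -p pics; python3 - <<'E'
from plant import env
import cv2,numpy as np
s=env.read_state();print(s['time'],s['eef_pos'],s['orientation'],s['opening'],s['wrist_force'],env.pinch_z)
for c in ['side','top']:
    im=env.snapshot(c);cv2.imwrite(f'pics/{c}0.png',im[:,:,::-1])
    k=env.calibration(c);R=cv2.Rodrigues(np.array(k['rvec']))[0];print(c,k['camera_matrix'],-R.T@np.array(k['tvec']).ravel())
    for t in ['scraper','port','cover','glue','screw_tray','sanding_block','dropbox']:
        print(t,[(np.round(d['position']).tolist(),round(d['p'],2)) for d in env.spot_in(t,c)])
    for t in ['face','lip','hinge','blade_tip','scraper','port','port_hole0','port_hole2','dropbox']:
        print('pt',t,[(np.round(d['position'],1).tolist(),round(d['p'],2)) for d in env.spot_point(t,c)])
print(env.calibration('wrist'))
print(env.read_state()['time'])
E
```

```text
pics
0.0 [0.14656847 0.60718864 0.30180693] [-1.79908497e+02  6.28924225e-03  1.66434093e+02] 0.08773399162438138 [-0.815496    0.70597496  0.11438822] 0.0613
side [[451.76691891   0.         322.44571771]
 [  0.         451.76691891 240.6768804 ]
 [  0.           0.           1.        ]] [0.40531588 0.72817771 0.64262683]
scraper [([437.0, 340.0], 0.84), ([432.0, 215.0], 0.82), ([348.0, 196.0], 0.71)]
port [([359.0, 256.0], 0.97)]
cover [([280.0, 297.0], 0.83)]
glue [([230.0, 228.0], 0.84)]
screw_tray [([257.0, 214.0], 0.86), ([278.0, 190.0], 0.32)]
sanding_block [([273.0, 332.0], 0.54)]
dropbox [([273.0, 329.0], 0.92)]
pt face [([282.5, 298.1], 0.81), ([289.9, 275.9], 0.37)]
pt lip [([292.1, 276.4], 0.96)]
pt hinge [([273.3, 322.6], 0.82)]
pt blade_tip [([311.7, 199.3], 0.9), ([381.9, 322.8], 0.86), ([477.9, 215.1], 0.78)]
pt scraper [([417.4, 217.8], 0.94), ([449.2, 353.7], 0.88), ([356.5, 199.9], 0.6)]
pt port [([358.6, 258.2], 0.65)]
pt port_hole0 [([330.3, 259.4], 0.75), ([384.2, 256.8], 0.69)]
pt port_hole2 [([330.3, 259.4], 0.75), ([384.2, 256.8], 0.69)]
pt dropbox [([283.4,
[... 946 characters left out ...]
 ([357.6, 294.1], 0.6)]
pt port_hole2 [([339.1, 244.5], 0.86), ([243.2, 236.8], 0.62), ([357.6, 294.1], 0.6)]
pt dropbox [([240.3, 222.4], 0.67), ([209.0, 231.8], 0.18)]
{'camera_matrix': array([[352.30999534,   0.        , 323.32059882],
       [  0.        , 352.30999534, 242.49279729],
       [  0.        ,   0.        ,   1.        ]]), 'hand_eye': array([[-3.56948884e-04, -9.69595491e-01, -2.44713008e-01,
         6.73401375e-02],
       [ 9.99999631e-01, -5.37255063e-04,  6.70055650e-04,
        -3.68945105e-04],
       [-7.81156240e-04, -2.44712679e-01,  9.69595325e-01,
        -8.13944925e-02],
       [ 0.00000000e+00,  0.00000000e+00,  0.00000000e+00,
         1.00000000e+00]])}
1.7
```

View pics/top0.png

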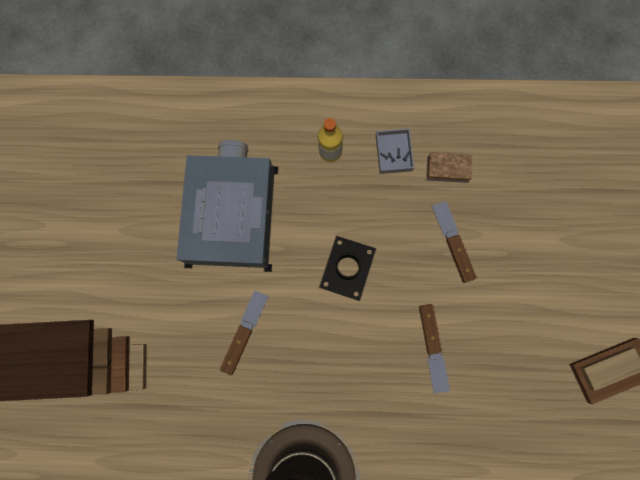

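View pics/side0.png

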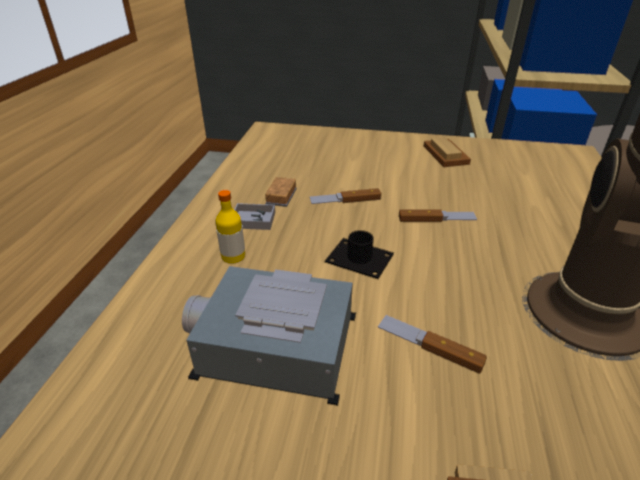

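```bash
cat > h.py <<'E'
import cv2,numpy as np
from scipy.spatial.transform import Rotation as Ro
from plant import env
def PM(c,st=None):
    k=env.calibration(c)
    if c=='wrist':
        T=np.eye(4);T[:3,:3]=Ro.from_euler('xyz',st['orientation'],degrees=True).as_matrix();T[:3,3]=st['eef_pos']
        M=np.linalg.inv(T@np.array(k['hand_eye']))[:3]
    else:
        M=np.c_[cv2.Rodrigues(np.array(k['rvec']))[0],np.array(k['tvec']).ravel()]
    return np.array(k['camera_matrix'])@M
def proj(P,X):
    q=P@np.r_[X,1];return q[:2]/q[2]
def tri(obs):
    "obs: [(P,px),...] -> X, max residual px"
    A=np.vstack([np.r_[[u*P[2]-P[0]],[v*P[2]-P[1]]] for P,(u,v) in obs])
    X=np.linalg.lstsq(A[:,:3],-A[:,3],rcond=None)[0]
    return X,max(np.linalg.norm(proj(P,X)-p) for P,p in obs)
def onz(P,px,z):
    u,v=px;A=np.array([u*P[2]-P[0],v*P[2]-P[1]])
    return np.r_[np.linalg.solve(A[:,:2],-A[:,3]-A[:,2]*z),z]
E
python3 - <<'E'
from h import *
T,S=PM('top'),PM('side')
for n,a,b in [('lip',(262.2,213.4),(292.1,276.4)),('face',(226.6,214),(282.5,298.1)),('hinge',(204.1,206),(273.3,322.6)),('port',(348.7,268.1),(358.6,258.2)),('glue',(331,141),(230,228))]:
    X,r=tri([(T,a),(S,b)]);print(n,X.round(4),r.round(1))
for a in [(441,202.3),(440.2,395),(260.7,293.7)]:
  for b in [(311.7,199.3),(381.9,322.8),(477.9,215.1)]:
    X,r=tri([(T,a),(S,b)])
    if r<12: print('tip',a,b,X.round(4),r.round(1))
for a in [(457.8,256.8),(239.1,348.1),(426.7,330.6)]:
    print('scr onz0',a,onz(T,a,0.0).round(3))
for a in [(397,151),(450,167)]: print('by',onz(T,a,.03))
for a in [(339.1,244.5),(357.6,294.1)]: print('hole',onz(T,a,0.0))
E
```

```text
lip [0.573  0.1063 0.0911] 1.0
face [0.5689 0.1821 0.1062] 2.4
hinge [0.5796 0.2336 0.1005] 2.4
port [ 0.4662 -0.0897 -0.0027] 0.8
glue [ 0.7488 -0.0417  0.0787] 0.9
tip (441, 202.3) (311.7, 199.3) [ 0.623  -0.3052  0.0119] 0.7
tip (440.2, 395) (477.9, 215.1) [ 0.1867 -0.2955  0.0174] 0.3
tip (260.7, 293.7) (381.9, 322.8) [0.3996 0.1139 0.0086] 0.5
scr onz0 (457.8, 256.8) [ 0.497 -0.345  0.   ]
scr onz0 (239.1, 348.1) [0.273 0.159 0.   ]
scr onz0 (426.7, 330.6) [ 0.325 -0.271  0.   ]
by [ 0.74365688 -0.19893851  0.03      ]
by [ 0.70614411 -0.32349537  0.03      ]
hole [ 0.51999866 -0.06592541  0.        ]
hole [ 0.40392683 -0.11135116  0.        ]
```

The scene is as listed. In the top view three scrapers are visible, with handle origins at (458,257), (239,348) and (427,331), i.e. 0.60, 0.32 and 0.42 m from the base. The one at (458,257), with its tip at (441,202), is farthest, so it fits the description. The box is at (227,212) with the lip facing right (world -y), and the port is at (347,268). I'll confirm in a crop and work out the first move.

```bash
cat >> h.py <<'E'
def go(xyz,yaw):
    s=env.read_state();R=Ro.from_euler('xyz',s['orientation'],degrees=True).as_matrix()
    d=R.T@(np.array(xyz)-s['eef_pos']);t=-((yaw-s['orientation'][2]+180)%360-180)
    print('shift',d.round(4),'turn rad',round(np.radians(t),4),'rows',np.ceil(max(np.linalg.norm(d)/.0417,abs(t)/7.16)))
def st():
    s=env.read_state();print('t',round(s['time'],2),'tcp',s['eef_pos'].round(4),'rpy',np.round(s['orientation'],2),'F',np.round(s['wrist_force'],1),'op',round(s['opening'],4),'gf',s['gripper_force'],'q',np.round(s['joint_pos'],0));return s
E
python3 - <<'E'
from h import *
im=cv2.imread('pics/top0.png');cv2.imwrite('pics/crop0.png',cv2.resize(im[190:400,400:500],None,fx=2.8,fy=2.8,interpolation=cv2.INTER_CUBIC))
go((.55,.10,.36),90)
E
```

```text
shift [-0.5112 -0.3987 -0.0574] turn rad 1.334 rows 16.0
```

View pics/crop0.png

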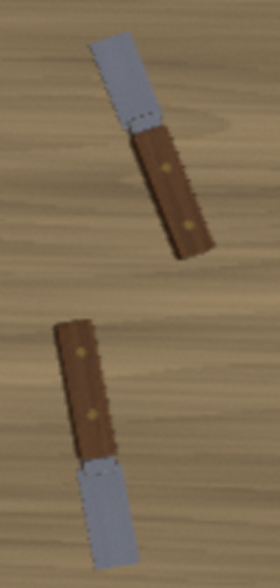

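The crop shows the upper scraper, blade at the (441,202) end and handle ending near (469,280). It is the one farthest from the base (the base is at the bottom of the picture), so I'll take it. First I'll pass over the box to look.

Emit:
move_arm:
  moves:
    - [[-0.511,-0.399,-0.057],1.334,1]
    - [[-0.511,-0.399,-0.057],1.334,1]
    - [[-0.511,-0.399,-0.057],1.334,1]
    - [[-0.511,-0.399,-0.057],1.334,1]
    - [[-0.511,-0.399,-0.057],1.334,1]
    - [[-0.511,-0.399,-0.057],1.334,1]
    - [[-0.511,-0.399,-0.057],1.334,1]
    - [[-0.511,-0.399,-0.057],1.334,1]
    - [[-0.511,-0.399,-0.057],1.334,1]
    - [[-0.511,-0.399,-0.057],1.334,1]
    - [[-0.511,-0.399,-0.057],1.334,1]
    - [[-0.511,-0.399,-0.057],1.334,1]

```text
time: 2.7
eef_pos: [0.4572, 0.2157, 0.347]
orientation: [180.0, -0.1, 89.7]
wrist_force: [0.6, 1.1, -0.0]
opening: 0.0878
gripper_force: 0.0
```

```bash
python3 - <<'E'
from h import *
s=st();go((.55,.10,.36),90)
E
```

```text
t 2.7 tcp [0.4572 0.2157 0.347 ] rpy [ 1.7996e+02 -5.0000e-02  8.9700e+01] F [ 0.6  1.1 -0. ] op 0.0878 gf 0.0 q [-53.  10.  26. 106.  -5.  66. -26.]
shift [-0.1152  0.0934 -0.013 ] turn rad -0.0053 rows 4.0
```

```bash
cat > look.py <<'E'
from h import *
import sys,json
def look(names,tag,sil=()):
    s=st();im=env.snapshot('wrist');cv2.imwrite(f'pics/{tag}.png',im[:,:,::-1]);P=PM('wrist',s);out={'P':P.tolist()}
    for n in names:
        d=env.spot_point(n,'wrist');out[n]=[(list(map(float,e['position'])),float(e['p'])) for e in d]
        print(n,[(np.round(e['position'],1).tolist(),round(e['p'],2)) for e in d])
    for n in sil:
        for i,e in enumerate(env.silhouettes(n,'wrist')[:3]):
            r=cv2.minAreaRect(np.argwhere(e['region'])[:,::-1].astype(np.float32));out.setdefault('sil_'+n,[]).append([r[0],r[1],r[2],float(e['p'])])
            b=cv2.boxPoints(r);out.setdefault('box_'+n,[]).append(b.tolist())
            print('sil',n,round(e['p'],2),np.round(b,1).tolist())
    json.dump(out,open(f'{tag}.json','w'));return out
if __name__=='__main__':
    a=sys.argv;look(a[2].split(','),a[1],a[3].split(',') if len(a)>3 else ())
E
python3 look.py w1 lip,hinge,face cover,dropbox
```

```text
t 2.7 tcp [0.4572 0.2157 0.347 ] rpy [ 1.7996e+02 -5.0000e-02  8.9700e+01] F [ 0.6  1.1 -0. ] op 0.0878 gf 0.0 q [-53.  10.  26. 106.  -5.  66. -26.]
lip [([441.7, 263.6], 0.27), ([498.8, 225.9], 0.18)]
hinge [([447.8, 205.0], 0.96)]
face [([390.6, 226.0], 0.62), ([437.9, 260.7], 0.61), ([385.9, 294.2], 0.24)]
sil cover 0.59 [[368.29998779296875, 329.70001220703125], [376.3999938964844, 192.6999969482422], [520.7999877929688, 201.1999969482422], [512.7999877929688, 338.20001220703125]]
sil dropbox 0.81 [[319.6000061035156, 331.29998779296875], [322.0, 138.0], [607.2999877929688, 141.60000610351562], [604.7999877929688, 334.8999938964844]]
sil dropbox 0.25 [[281.29998779296875, 424.79998779296875], [293.0, 378.0], [385.0, 401.0], [373.29998779296875, 447.79998779296875]]
```

Emit:
move_arm:
  moves:
    - [[-0.115,0.093,-0.013],0,1]
    - [[-0.115,0.093,-0.013],0,1]
    - [[-0.115,0.093,-0.013],0,1]
    - [[-0.115,0.093,-0.013],0,1]
    - [[-0.115,0.093,-0.013],0,1]
    - [[-0.115,0.093,-0.013],0,1]

```text
time: 3.5
eef_pos: [0.5494, 0.103, 0.359]
orientation: [-180.0, 0.0, 90.0]
wrist_force: [0.1, 1.1, 0.6]
opening: 0.0877
gripper_force: 0.0
```

```bash
python3 look.py w2 lip,hinge,face cover,dropbox; python3 -c "
from h import *
go((.50,-.35,.25),20)"
```

```text
t 3.5 tcp [0.5494 0.103  0.359 ] rpy [-1.7996e+02  1.0000e-02  8.9990e+01] F [0.1 1.1 0.6] op 0.0877 gf 0.0 q [-40.  15.  31.  98.  -8.  69.  -7.]
lip [([346.5, 220.8], 0.89), ([400.8, 183.3], 0.34)]
hinge [([349.2, 74.3], 0.71), ([342.7, 144.0], 0.34)]
face [([349.0, 141.4], 0.92)]
sil cover 0.88 [[276.0, 70.0], [426.0, 70.0], [426.0, 221.0], [276.0, 221.0]]
sil dropbox 0.92 [[225.6999969482422, 224.3000030517578], [229.0, 11.5], [528.5999755859375, 16.200000762939453], [525.2999877929688, 229.0]]
sil dropbox 0.39 [[268.79998779296875, 217.8000030517578], [276.3999938964844, 65.9000015258789], [426.8999938964844, 73.4000015258789], [419.29998779296875, 225.39999389648438]]
shift [-0.454  -0.0499  0.1091] turn rad 1.2244 rows 12.0
```

View pics/w2.png

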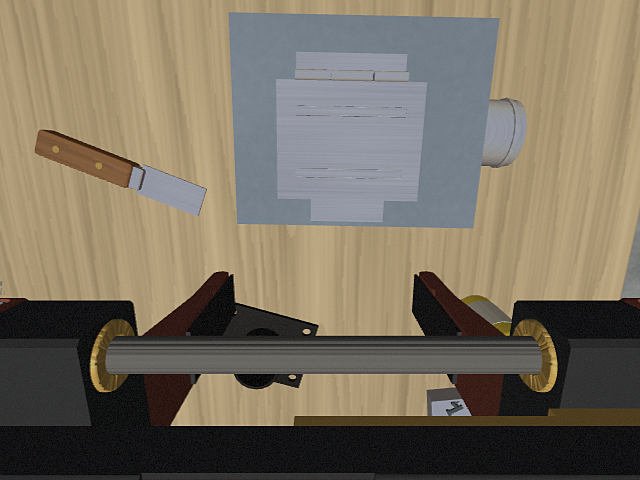

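The view shows the box deck with corners (229,13), (498,18), (473,228) and (237,222), the cover lip edge from (311,221) to (383,222), and the hinge along row 75. I'll fit the box pose to these points.

```bash
cat > fitbox.py <<'E'
from h import *
import json
from scipy.optimize import least_squares
P=np.array(json.load(open('w2.json'))['P']);T,S=PM('top'),PM('side')
pts=[((229,13),(-.11,.11,.09)),((498,18),(.13,.11,.09)),((473,228),(.13,-.08,.09)),((237,222),(-.11,-.08,.09)),((311,221),(-.035,-.073,.103)),((383,222),(.035,-.073,.103))]
def f(p,full=False):
    c,s=np.cos(p[2]),np.sin(p[2]);r=[]
    for px,m in pts:
        r.append(proj(P,(p[0]+c*m[0]-s*m[1],p[1]+s*m[0]+c*m[1],p[3]+m[2]))-px)
    return np.ravel(r)
r=least_squares(f,[.57,.18,0,0]);print(r.x.round(4),np.degrees(r.x[2]),r.fun.round(1))
p=r.x
for n,c,o in [('lip',PM('top'),(262.2,213.4)),('lip',S,(292.1,276.4))]:
    m=(0,-.073,.1);cc,ss=np.cos(p[2]),np.sin(p[2]);print(proj(c,(p[0]+cc*m[0]-ss*m[1],p[1]+ss*m[0]+cc*m[1],m[2])),o)
W1=json.load(open('w1.json'));W2=json.load(open('w2.json'))
X,e=tri([(np.array(W1['P']),W1['hinge'][0][0]),(P,W2['hinge'][0][0])]);print('hinge',X,e)
X,e=tri([(T,(262.2,213.4)),(S,(292.1,276.4)),(P,W2['lip'][0][0])]);print('lip',X,e)
E
python3 fitbox.py
```

```text
[ 0.5724  0.1785 -0.0189 -0.0024] -1.0806296740236552 [-0.2 -0.1  0.8  0.3 -0.3 -0.4  0.6  1.3 -0.2 -0.7 -0.8 -0.4]
[261.8558439  212.63324939] (262.2, 213.4)
[294.00596859 272.88246739] (292.1, 276.4)
hinge [0.57071174 0.23624339 0.1072897 ] 0.22385241560461316
lip [0.57267973 0.10561947 0.09124748] 2.057363450068376
```

Emit:
move_arm:
  moves:
    - [[-0.454,-0.05,0.109],1.224,1]
    - [[-0.454,-0.05,0.109],1.224,1]
    - [[-0.454,-0.05,0.109],1.224,1]
    - [[-0.454,-0.05,0.109],1.224,1]
    - [[-0.454,-0.05,0.109],1.224,1]
    - [[-0.454,-0.05,0.109],1.224,1]
    - [[-0.454,-0.05,0.109],1.224,1]
    - [[-0.454,-0.05,0.109],1.224,1]
    - [[-0.454,-0.05,0.109],1.224,1]
    - [[-0.454,-0.05,0.109],1.224,1]
    - [[-0.454,-0.05,0.109],1.224,1]
    - [[-0.454,-0.05,0.109],1.224,1]

```text
time: 4.8
eef_pos: [0.4967, -0.3568, 0.2494]
orientation: [179.9, 0.2, 19.6]
wrist_force: [-1.3, 0.4, -0.2]
opening: 0.0879
gripper_force: 0.0
```

```bash
python3 look.py w3 blade_tip,scraper scraper
```

```text
t 4.8 tcp [ 0.4967 -0.3568  0.2494] rpy [1.7988e+02 1.7000e-01 1.9550e+01] F [-1.3  0.4 -0.2] op 0.0879 gf 0.0 q [ -2.  31.  48.  99. -26.  61. -16.]
blade_tip [([310.6, 63.0], 0.6)]
scraper [([312.7, 228.1], 0.9)]
sil scraper 0.93 [[171.0, 423.5], [200.6999969482422, 371.0], [225.5, 385.0], [195.8000030517578, 437.5]]
sil scraper 0.72 [[289.0, 63.0], [332.0, 63.0], [332.0, 287.0], [289.0, 287.0]]
sil scraper 0.32 [[351.0, 0.0], [431.0, 0.0], [431.0, 29.0], [351.0, 29.0]]
```

View pics/w3.png

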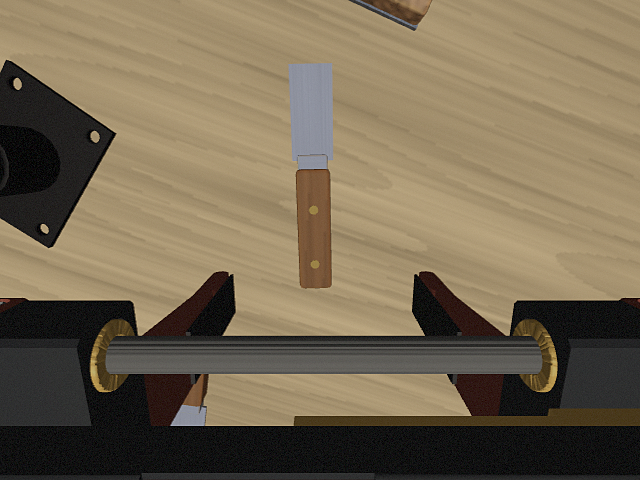

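The target scraper is here: blade edge (289..332,63), ferrule 157–168, handle from row 170 to 287 centred on column about 314.

```bash
python3 - <<'E'
from h import *
import json
P=np.array(json.load(open('w3.json'))['P'])
tip=onz(P,(310.6,63.5),.012);f=onz(P,(313.5,170),.024);b=onz(P,(315,287),.024)
print(tip,f,b,np.linalg.norm(f-b),np.linalg.norm(tip[:2]-f[:2]))
print('tri tip',tri([(P,(310.6,63.5)),(PM('top'),(441,202.3)),(PM('side'),(311.7,199.3))]))
d=tip-b;y=np.degrees(np.arctan2(d[1],d[0]));print('yaw',y)
u=np.array([np.cos(np.radians(y)),np.sin(np.radians(y))])
g=tip[:2]-u*.100;print('grasp',g)
go((*g,.12),y);go((*g,.083),y)
E
```

```text
[ 0.62241112 -0.30110272  0.012     ] [ 0.54236094 -0.33174502  0.024     ] [ 0.44220266 -0.36797391  0.024     ] 0.10650921902528063 0.08571453745316647
tri tip (array([ 0.62244661, -0.3033437 ,  0.01363971]), np.float64(2.5668895980373176))
yaw 20.358721797318328
grasp [ 0.52865783 -0.33589239]
shift [ 0.032  -0.0036  0.1303] turn rad -0.0076 rows 4.0
shift [ 0.032  -0.0036  0.1673] turn rad -0.0076 rows 5.0
```

Emit:
move_arm:
  moves:
    - [[0.032,-0.004,0.1],-0.008,1]
    - [[0.032,-0.004,0.1],-0.008,1]
    - [[0.032,-0.004,0.1],-0.008,1]
    - [[0.032,-0.004,0.1],-0.008,1]
    - [[0.032,-0.004,0.15],-0.008,1]
    - [[0.032,-0.004,0.167],-0.008,1]
    - [[0.032,-0.004,0.167],-0.008,1]
    - [[0.032,-0.004,0.167],-0.008,1]
    - [[0.032,-0.004,0.167],-0.008,0]
    - [[0.032,-0.004,0.167],-0.008,0]
    - [[0.032,-0.004,0.167],-0.008,0]
    - [[0.032,-0.004,0.167],-0.008,0]

```text
time: 6.0
eef_pos: [0.5285, -0.3368, 0.0844]
orientation: [180.0, -0.1, 20.4]
wrist_force: [0.3, -0.3, 0.7]
opening: 0.0647
gripper_force: 0.0
```

Emit:
move_arm:
  moves:
    - [[0,0,0],0,0]
    - [[0,0,0],0,0]
    - [[0,0,0],0,0]
    - [[0,0,0],0,0]

```text
time: 6.33
eef_pos: [0.528, -0.337, 0.0834]
orientation: [-180.0, 0.0, 20.3]
wrist_force: [-0.4, -0.3, -0.4]
opening: 0.0378
gripper_force: 0.0
```

Emit:
move_arm:
  moves:
    - [[0,0,0],0,0]
    - [[0,0,0],0,0]
    - [[0,0,0],0,0]
    - [[0,0,0],0,0]
    - [[0,0,-0.03],0,0]
    - [[0,0,-0.06],0,0]
    - [[0,0,-0.1],0,0]
    - [[0,0,-0.14],0,0]
    - [[0,0,-0.17],0,0]
    - [[0,0,-0.17],0,0]
    - [[0,0,-0.17],0,0]
    - [[0,0,-0.17],0,0]

```text
time: 7.33
eef_pos: [0.5278, -0.3362, 0.2524]
orientation: [-179.9, 0.0, 20.4]
wrist_force: [-0.2, -0.1, -1.6]
opening: 0.03
gripper_force: 30.0
```

```bash
python3 look.py w4 blade_tip,scraper scraper; python3 - <<'E'
from h import *
go((.572-.0189*.235,.1785-.235,.253),88.9)
E
```

```text
t 7.33 tcp [ 0.5278 -0.3362  0.2524] rpy [-1.7992e+02  3.0000e-02  2.0350e+01] F [-0.2 -0.1 -1.6] op 0.03 gf 29.99875009059906 q [ -4.  33.  47.  97. -27.  63. -18.]
blade_tip [([321.9, 62.8], 0.84)]
scraper []
sil scraper 0.7 [[278.0, 60.0], [369.0, 60.0], [369.0, 415.0], [278.0, 415.0]]
shift [ 0.1347 -0.2487 -0.001 ] turn rad -1.1969 rows 10.0
```

View pics/w4.png

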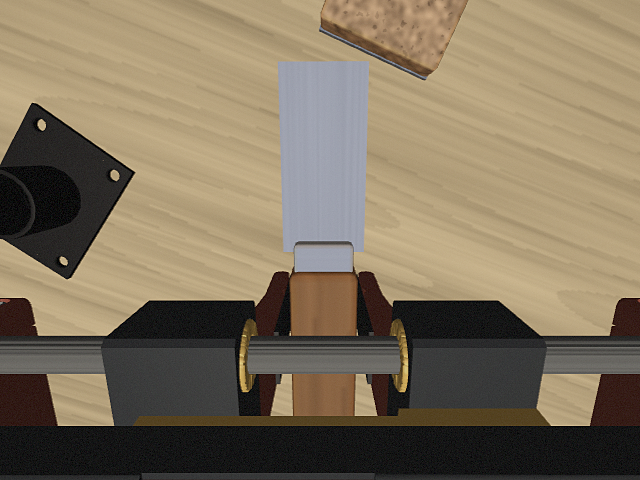

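The scraper is held straight: blade edge at row 61, columns 279–369. I'll check the tip's place in the tool frame.

```bash
python3 - <<'E'
from h import *
k=env.calibration('wrist');H=np.linalg.inv(np.array(k['hand_eye']))[:3];P=np.array(k['camera_matrix'])@H
for x in [(.1,0,.071),(.1,.018,.071),(.1,-.018,.071),(.1,0,.075),(.027,0.018,.071),(.027,-.018,.071)]:print(x,proj(P,np.array(x)).round(1))
print(env.spot_point('blade_tip','wrist')[0])
s=env.snapshot('side');print(env.spot_point('blade_tip','side'))
E
```

```text
(0.1, 0, 0.071) [323.9  64.2]
(0.1, 0.018, 0.071) [369.4  64.2]
(0.1, -0.018, 0.071) [278.4  64.2]
(0.1, 0, 0.075) [323.9  66.6]
(0.027, 0.018, 0.071) [364.2 243. ]
(0.027, -0.018, 0.071) [283.6 243.1]
{'position': [321.9, 62.8], 'p': 0.84}
[{'position': [476.5, 217.0], 'p': 0.98}, {'position': [309.7, 142.7], 'p': 0.91}, {'position': [379.3, 320.6], 'p': 0.81}]
```

Emit:
move_arm:
  moves:
    - [[0.135,-0.249,0],-1.197,0]
    - [[0.135,-0.249,0],-1.197,0]
    - [[0.135,-0.249,0],-1.197,0]
    - [[0.135,-0.249,0],-1.197,0]
    - [[0.135,-0.249,0],-1.197,0]
    - [[0.135,-0.249,0],-1.197,0]
    - [[0.135,-0.249,0],-1.197,0]
    - [[0.135,-0.249,0],-1.197,0]
    - [[0.135,-0.249,0],-1.197,0]
    - [[0.135,-0.249,0],-1.197,0]
    - [[0.135,-0.249,0],-1.197,0]
    - [[0.135,-0.249,0],-1.197,0]

```text
time: 8.68
eef_pos: [0.5681, -0.0568, 0.2533]
orientation: [-180.0, -0.0, 88.7]
wrist_force: [0.5, -0.8, -1.6]
opening: 0.0298
gripper_force: 30.0
```

Emit:
move_arm:
  moves:
    - [[0,0,0.03],0,0]
    - [[0,0,0.06],0,0]
    - [[0,0,0.08],0,0]
    - [[0,0,0.088],0,0]
    - [[0,0,0.088],0,0]
    - [[0,0,0.088],0,0]
    - [[0,0,0.088],0,0]
    - [[0.02,0,0.088],0,0]
    - [[0.04,0,0.088],0,0]
    - [[0.05,0,0.088],0,0]
    - [[0.05,0,0.088],0,0]
    - [[0.05,0,0.088],0,0]

```text
time: 9.68
eef_pos: [0.5695, -0.0064, 0.1663]
orientation: [179.9, 0.0, 89.0]
wrist_force: [-0.2, 0.0, -1.4]
opening: 0.0297
gripper_force: 30.0
```

```bash
python3 - <<'E'
from h import *
s=st();R=Ro.from_euler('xyz',s['orientation'],degrees=True).as_matrix();t=s['eef_pos']+R@[.1005,0,.071];print('tip',t)
B=np.array([.5724,.1785]);a=np.radians(-1.08);Rb=np.array([[np.cos(a),-np.sin(a)],[np.sin(a),np.cos(a)]]);print('box frame',Rb.T@(t[:2]-B))
for c in ['side','wrist']:
  im=env.snapshot(c);cv2.imwrite(f'pics/{c}5.png',im[:,:,::-1])
  for n in ['blade_tip','lip']:print(c,n,[(np.round(d['position'],1).tolist(),round(d['p'],2)) for d in env.spot_point(n,c)])
print('pred side',proj(PM('side'),t),'pred wrist lip',proj(PM('wrist',s),np.array([.5710,.1055,.1])))
w=cv2.imread('pics/wrist5.png');sd=cv2.imread('pics/side5.png')
a=cv2.resize(sd[230:330,230:370],(560,400),interpolation=cv2.INTER_CUBIC);cv2.imwrite('pics/c5.png',np.vstack([a,cv2.resize(w[0:120,180:480],(560,200))]))
E
```

```text
t 9.68 tcp [ 0.5695 -0.0064  0.1663] rpy [179.92   0.    88.98] F [-0.2  0.  -1.4] op 0.0297 gf 29.99878764152527 q [-25.  29.  28. 109. -18.  47.  11.]
tip [0.57143161 0.09406372 0.09525427]
box frame [ 0.00062328 -0.08443953]
side blade_tip [([360.7, 258.6], 0.74), ([383.8, 322.3], 0.73), ([475.2, 213.8], 0.7), ([294.6, 271.5], 0.68), ([233.8, 252.6], 0.58), ([294.9, 274.2], 0.22)]
side lip [([291.3, 273.5], 0.64)]
wrist blade_tip [([43.0, 69.1], 0.69), ([321.5, 60.7], 0.65)]
wrist lip [([325.4, 26.5], 0.68)]
pred side [295.26504771 270.91957919] pred wrist lip [323.84626926  28.45961631]
```

View pics/c5.png

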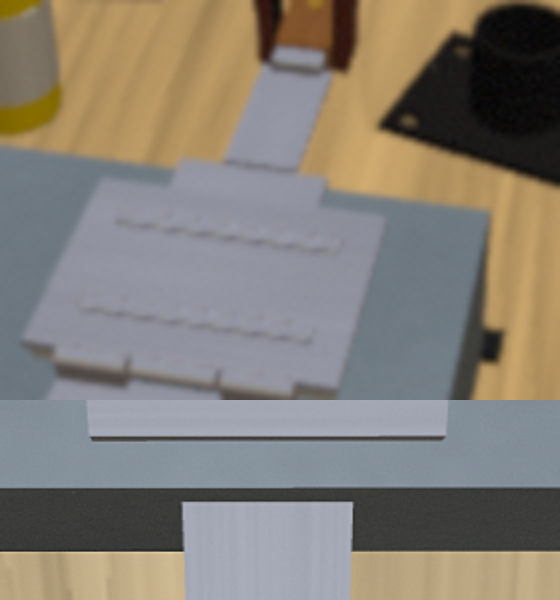

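The side crop shows the blade edge just short of the lip. In the wrist view the blade edge is at row ~60, the deck edge at ~53 and the lip edge at ~23.

```bash
python3 - <<'E'
from h import *
s=st();P=PM('wrist',s)
w=cv2.imread('pics/wrist5.png',0)
print('col 250',w[15:60,250].tolist());print('col 323',w[50:66,323].tolist())
for n,px,z in [('lip',(323,24),.1),('liptop',(323,22),.103),('deck',(250,52.5),.09),('tip',(323,60.7),.0953)]:print(n,onz(P,px,z).round(4))
E
```

```text
t 9.98 tcp [ 0.5691 -0.0075  0.1655] rpy [1.7999e+02 2.0000e-02 8.8830e+01] F [-0.9 -0.1 -1.4] op 0.0295 gf 29.998890459537506 q [-25.  29.  28. 109. -18.  47.  11.]
col 250 [166, 165, 167, 169, 168, 173, 151, 60, 64, 89, 152, 146, 142, 144, 142, 145, 143, 142, 144, 144, 142, 143, 143, 142, 143, 143, 143, 143, 142, 145, 142, 143, 144, 142, 144, 143, 147, 132, 53, 60, 60, 55, 56, 59, 61]
col 323 [146, 151, 135, 51, 62, 64, 57, 58, 56, 57, 42, 155, 174, 171, 168, 169]
lip [0.5705 0.1057 0.1   ]
liptop [0.5705 0.1054 0.103 ]
deck [0.5408 0.0992 0.09  ]
tip [0.5703 0.0943 0.0953]
```

Emit:
move_arm:
  moves:
    - [[0.008,0,0],0,0]
    - [[0.016,0,0],0,0]
    - [[0.024,0,0],0,0]
    - [[0.028,0,0],0,0]
    - [[0.028,0,0],0,0]
    - [[0.028,0,0],0,0]

```text
time: 10.48
eef_pos: [0.5696, 0.0221, 0.1654]
orientation: [-180.0, 0.0, 89.0]
wrist_force: [-0.5, 0.1, -1.3]
opening: 0.0302
gripper_force: 30.0
```

```bash
python3 - <<'E'
from h import *
s=st()
R=Ro.from_euler('xyz',s['orientation'],degrees=True).as_matrix()
off=np.array([.101,0,.071]);t=s['eef_pos']+R@off;print('tip',t)
# arc: contact upper face of blade tip on cover underside
hy,hz=.1785+.058,.1015;r=hy-t[1];print('r',r)
z0=t[2]
for th in range(0,110,6):
    a=np.radians(th);q=np.array([-r*np.cos(a)-(-0.0015)*0+.0015*np.sin(a), r*np.sin(a)-.0015*np.cos(a)])  # underside point
    tip=np.array([hy+q[0],hz+q[1]-(.00125 if th<60 else 0)])
    print(th,'dx %.4f dz %.4f'%(tip[0]-t[1],-(tip[1]-z0)))
E
```

```text
t 10.48 tcp [0.5696 0.0221 0.1654] rpy [-1.800e+02  1.000e-02  8.898e+01] F [-0.5  0.1 -1.3] op 0.0302 gf 29.998842179775238 q [-28.  29.  28. 108. -18.  47.   8.]
tip [0.57143506 0.12307499 0.09437661]
r 0.11342500893042337
0 dx 0.0000 dz -0.0044
6 dx 0.0008 dz -0.0162
12 dx 0.0028 dz -0.0280
18 dx 0.0060 dz -0.0395
24 dx 0.0104 dz -0.0506
30 dx 0.0159 dz -0.0613
36 dx 0.0225 dz -0.0713
42 dx 0.0301 dz -0.0807
48 dx 0.0386 dz -0.0892
54 dx 0.0480 dz -0.0968
60 dx 0.0580 dz -0.1046
66 dx 0.0687 dz -0.1101
72 dx 0.0798 dz -0.1145
78 dx 0.0913 dz -0.1178
84 dx 0.1031 dz -0.1198
90 dx 0.1149 dz -0.1205
96 dx 0.1268 dz -0.1201
102 dx 0.1385 dz -0.1184
108 dx 0.1499 dz -0.1155
```

Emit:
move_arm:
  moves:
    - [[0,0,-0.004],0,0]
    - [[0,0,-0.008],0,0]
    - [[0.001,0,-0.016],0,0]
    - [[0.002,0,-0.022],0,0]
    - [[0.003,0,-0.028],0,0]
    - [[0.004,0,-0.034],0,0]
    - [[0.006,0,-0.04],0,0]
    - [[0.008,0,-0.046],0,0]
    - [[0.01,0,-0.051],0,0]
    - [[0.01,0,-0.051],0,0]
    - [[0.01,0,-0.051],0,0]

```text
time: 11.4
eef_pos: [0.5703, 0.0324, 0.217]
orientation: [179.9, -0.1, 88.9]
wrist_force: [-0.9, -0.6, -0.9]
opening: 0.0298
gripper_force: 30.0
```

```bash
python3 - <<'E'
from h import *
st()
for c in ['side','wrist']:
  im=env.snapshot(c);cv2.imwrite(f'pics/{c}6.png',im[:,:,::-1])
  for n in ['blade_tip','lip']:print(c,n,[(np.round(d['position'],1).tolist(),round(d['p'],2)) for d in env.spot_point(n,c)])
w=cv2.imread('pics/wrist6.png');sd=cv2.imread('pics/side6.png')
a=cv2.resize(sd[170:350,190:400],(560,480),interpolation=cv2.INTER_CUBIC);cv2.imwrite('pics/c6.png',np.hstack([a,cv2.resize(w[:,180:480],(200,480))]))
E
```

```text
t 11.4 tcp [0.5703 0.0324 0.217 ] rpy [ 1.7992e+02 -8.0000e-02  8.8940e+01] F [-0.9 -0.6 -0.9] op 0.0298 gf 29.998814463615417 q [-30.  25.  29. 106. -15.  53.   5.]
side blade_tip [([234.6, 254.5], 0.71), ([475.8, 216.0], 0.68), ([384.8, 319.6], 0.59), ([287.7, 265.0], 0.55)]
side lip [([291.3, 255.0], 0.98)]
wrist blade_tip [([101.0, 142.4], 0.58)]
wrist lip [([326.8, 105.0], 0.68)]
```

View pics/c6.png

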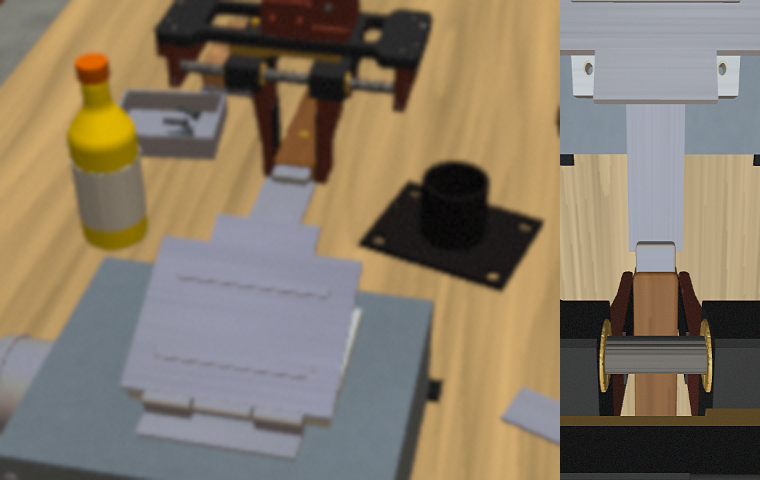

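The cover is up about 24° and rests on the blade. The scraper hasn't tilted: ferrule at the same rows as before. I'll continue along the arc.

Emit:
move_arm:
  moves:
    - [[0.005,0,-0.011],0,0]
    - [[0.012,0,-0.021],0,0]
    - [[0.02,0,-0.03],0,0]
    - [[0.028,0,-0.039],0,0]
    - [[0.037,0,-0.046],0,0]
    - [[0.047,0,-0.054],0,0]
    - [[0.057,0,-0.06],0,0]
    - [[0.067,0,-0.064],0,0]
    - [[0.067,0,-0.064],0,0]
    - [[0.067,0,-0.064],0,0]

```text
time: 12.53
eef_pos: [0.5714, 0.1, 0.2808]
orientation: [179.9, -0.1, 89.0]
wrist_force: [-0.1, 0.3, -2.1]
opening: 0.0294
gripper_force: 30.0
```

```bash
python3 - <<'E'
from h import *
st()
for c in ['side','wrist']:
  im=env.snapshot(c);cv2.imwrite(f'pics/{c}7.png',im[:,:,::-1])
  for n in ['blade_tip','lip','hinge']:print(c,n,[(np.round(d['position'],1).tolist(),round(d['p'],2)) for d in env.spot_point(n,c)])
S=PM('side')
for th in (60,66,72,78,84,90):
    a=np.radians(th);y=-.131*np.cos(a)+.058;z=.1015+.131*np.sin(a);print(th,proj(S,(.5724+.0189*y,.1785+y,z)).round(1))
E
```

```text
t 12.53 tcp [0.5714 0.1    0.2808] rpy [ 1.7994e+02 -6.0000e-02  8.9010e+01] F [-0.1  0.3 -2.1] op 0.0294 gf 29.998924434185028 q [-38.  22.  30. 101. -12.  60.  -4.]
side blade_tip [([475.9, 216.2], 0.91), ([274.6, 259.8], 0.71), ([383.3, 320.9], 0.58)]
side lip []
side hinge [([273.7, 321.8], 0.96), ([248.9, 309.7], 0.43)]
wrist blade_tip [([151.0, 211.6], 0.94), ([320.5, 62.7], 0.56)]
wrist lip [([324.5, 49.3], 0.82)]
wrist hinge [([321.1, 42.2], 0.71)]
60 [281.3 243.7]
66 [279. 245.]
72 [276.5 247.3]
78 [273.9 250.6]
84 [271.2 254.9]
90 [268.5 260.2]
```

Emit:
move_arm:
  moves:
    - [[0.011,0,-0.003],0,0]
    - [[0.023,0,-0.005],0,0]
    - [[0.035,0,-0.006],0,0]
    - [[0.044,0,-0.006],0,0]
    - [[0.053,0,-0.005],0,0]
    - [[0.06,0,-0.004],0,0]
    - [[0.065,0,-0.003],0,0]
    - [[0.065,0,-0.003],0,0]
    - [[0.065,0,-0.003],0,0]

```text
time: 13.68
eef_pos: [0.5722, 0.1641, 0.2833]
orientation: [-180.0, -0.0, 89.0]
wrist_force: [0.4, 0.5, -0.8]
opening: 0.0296
gripper_force: 30.0
```

```bash
python3 - <<'E'
from h import *
st()
for c in ['side','wrist']:
  im=env.snapshot(c);cv2.imwrite(f'pics/{c}8.png',im[:,:,::-1])
w=cv2.imread('pics/wrist8.png');sd=cv2.imread('pics/side8.png')
a=cv2.resize(sd[170:350,190:400],(467,400),interpolation=cv2.INTER_CUBIC);cv2.imwrite('pics/c8.png',np.hstack([a,cv2.resize(w[:,180:480],(250,400))]))
E
```

```text
t 13.68 tcp [0.5722 0.1641 0.2833] rpy [-1.7998e+02 -2.0000e-02  8.8960e+01] F [ 0.4  0.5 -0.8] op 0.0296 gf 29.99901294708252 q [-42.  23.  29.  99. -13.  62. -10.]
```

View pics/c8.png

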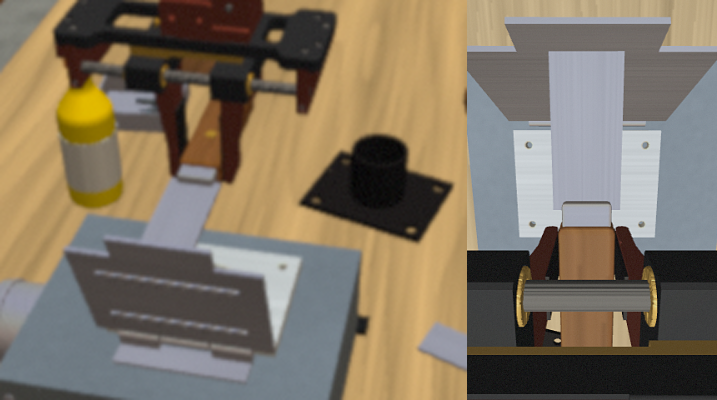

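The cover now stands past upright, with the blade tip 28 mm beyond the hinge (≈105°). All four tapped holes are visible on the collar. I'll record the holes, then retreat.

```bash
python3 look.py w8 tapped0,tapped1,tapped2,tapped3 | cut -c1-200; python3 - <<'E'
from h import *
import json
W=json.load(open('w8.json'));P=np.array(W['P'])
for n in ['tapped0','tapped1','tapped2','tapped3']:
    print(n,[(onz(P,p,.1).round(4).tolist(),round(q,2)) for p,q in W[n][:4]])
# circles
g=cv2.imread('pics/w8.png',0)
s=st();
for m in [(.052,.037),(-.052,.037),(-.052,-.037),(.052,-.037)]:
    print(proj(P,(.5724+m[0]+.0189*m[1],.1785-.0189*m[0]+m[1],.1)).round(1))
E
```

```text
t 13.78 tcp [0.5723 0.1633 0.2835] rpy [-1.800e+02 -2.000e-02  8.889e+01] F [-0.5 -0.1 -1.5] op 0.0298 gf 29.998987019062042 q [-42.  23.  29.  99. -13.  62. -10.]
tapped0 [([259.0, 268.4], 0.93), ([392.4, 175.3], 0.73), ([251.7, 172.7], 0.68), ([387.7, 266.2], 0.61)]
tapped1 [([259.0, 268.4], 0.93), ([392.4, 175.3], 0.73), ([251.7, 172.7], 0.68), ([387.7, 266.2], 0.61)]
tapped2 [([259.0, 268.4], 0.93), ([392.4, 175.3], 0.73), ([251.7, 172.7], 0.68), ([387.7, 266.2], 0.61)]
tapped3 [([259.0, 268.4], 0.93), ([392.4, 175.3], 0.73), ([251.7, 172.7], 0.68), ([387.7, 266.2], 0.61)]
tapped0 [([0.5202, 0.1429, 0.1], 0.93), ([0.6235, 0.2133, 0.1], 0.73), ([0.5196, 0.2172, 0.1], 0.68), ([0.6218, 0.1428, 0.1], 0.61)]
tapped1 [([0.5202, 0.1429, 0.1], 0.93), ([0.6235, 0.2133, 0.1], 0.73), ([0.5196, 0.2172, 0.1], 0.68), ([0.6218, 0.1428, 0.1], 0.61)]
tapped2 [([0.5202, 0.1429, 0.1], 0.93), ([0.6235, 0.2133, 0.1], 0.73), ([0.5196, 0.2172, 0.1], 0.68), ([0.6218, 0.1428, 0.1], 0.61)]
tapped3 [([0.5202, 0.1429, 0.1], 0.93), ([0.6235, 0.2133, 0.1], 0.73), ([0.5196, 0.2172, 0.1], 0.68), ([0.6218, 0.1428, 0.1], 0.61)]
t 14.03 tcp [0.5724 0.1632 0.2836] rpy [ 1.7999e+02 -1.0000e-02  8.8890e+01] F [-1.6  0.7 -1.6] op 0.03 gf 29.99900758266449 q [-42.  23.  29.  99. -13.  62. -10.]
[394.6 173.6]
[253.8 173.7]
[258.4 269. ]
[390.  268.9]
```

Emit:
move_arm:
  moves:
    - [[-0.015,0,-0.005],0,0]
    - [[-0.04,0,-0.005],0,0]
    - [[-0.08,0,-0.005],0,0]
    - [[-0.12,0,-0.005],0,0]
    - [[-0.16,0,-0.005],0,0]
    - [[-0.2,0,-0.005],0,0]
    - [[-0.215,0,-0.005],0,0]
    - [[-0.215,0,-0.005],0,0]
    - [[-0.215,0,-0.005],0,0]

```text
time: 14.78
eef_pos: [0.5679, -0.0535, 0.2889]
orientation: [180.0, -0.0, 88.7]
wrist_force: [0.6, 0.4, -0.9]
opening: 0.0298
gripper_force: 30.0
```

```bash
python3 - <<'E'
from h import *
st();go((.528,-.337,.25),20.4)
E
```

```text
t 14.78 tcp [ 0.5679 -0.0535  0.2889] rpy [ 1.7997e+02 -1.0000e-02  8.8720e+01] F [ 0.6  0.4 -0.9] op 0.0298 gf 29.999119341373444 q [-25.  21.  33. 102. -13.  61.  11.]
shift [-0.2843 -0.0335  0.0389] turn rad 1.1923 rows 10.0
```

Emit:
move_arm:
  moves:
    - [[-0.284,-0.034,0.039],1.192,0]
    - [[-0.284,-0.034,0.039],1.192,0]
    - [[-0.284,-0.034,0.039],1.192,0]
    - [[-0.284,-0.034,0.039],1.192,0]
    - [[-0.284,-0.034,0.039],1.192,0]
    - [[-0.284,-0.034,0.039],1.192,0]
    - [[-0.284,-0.034,0.039],1.192,0]
    - [[-0.284,-0.034,0.039],1.192,0]
    - [[-0.284,-0.034,0.039],1.192,0]
    - [[-0.284,-0.034,0.039],1.192,0]
    - [[-0.284,-0.034,0.039],1.192,0]
    - [[-0.284,-0.034,0.039],1.192,0]

```text
time: 15.78
eef_pos: [0.5297, -0.3334, 0.2491]
orientation: [-180.0, 0.0, 20.9]
wrist_force: [0.6, -0.3, -1.2]
opening: 0.0299
gripper_force: 30.0
```

Emit:
move_arm:
  moves:
    - [[0,0,0.04],0,0]
    - [[0,0,0.08],0,0]
    - [[0,0,0.11],0,0]
    - [[0,0,0.13],0,0]
    - [[0,0,0.145],0,0]
    - [[0,0,0.155],0,0]
    - [[0,0,0.16],0,0]
    - [[0,0,0.164],0,0]
    - [[0,0,0.166],0,0]
    - [[0,0,0.166],0,0]
    - [[0,0,0.166],0,0]
    - [[0,0,0.166],0,0]

```text
time: 16.78
eef_pos: [0.5293, -0.335, 0.0842]
orientation: [180.0, -0.1, 20.6]
wrist_force: [0.2, -0.7, -2.2]
opening: 0.0302
gripper_force: 30.0
```

Emit:
move_arm:
  moves:
    - [[0,0,0.001],0,0]
    - [[0,0,0.001],0,0]
    - [[0,0,0.001],0,1]
    - [[0,0,0.001],0,1]
    - [[0,0,0.001],0,1]
    - [[0,0,0.001],0,1]
    - [[0,0,0.001],0,1]
    - [[0,0,-0.02],0,1]
    - [[0,0,-0.06],0,1]
    - [[0,0,-0.1],0,1]
    - [[0,0,-0.14],0,1]
    - [[0,0,-0.17],0,1]

```text
time: 17.78
eef_pos: [0.5289, -0.3355, 0.2566]
orientation: [179.9, -0.1, 20.6]
wrist_force: [-0.5, -0.2, 0.3]
opening: 0.0875
gripper_force: 0.0
```

```bash
python3 - <<'E'
from h import *
st();env.snapshot('side')
print([(np.round(d['position'],1).tolist(),round(d['p'],2)) for d in env.spot_point('blade_tip','side')],[(np.round(d['position'],1).tolist(),round(d['p'],2)) for d in env.spot_point('scraper','side')])
go((.466,-.15,.32),72)
E
```

```text
t 17.78 tcp [ 0.5289 -0.3355  0.2566] rpy [ 1.799e+02 -7.000e-02  2.058e+01] F [-0.5 -0.2  0.3] op 0.0875 gf 0.0 q [ -6.  33.  50.  97. -28.  63. -17.]
[([474.2, 213.0], 0.85), ([383.1, 324.1], 0.84), ([307.6, 198.6], 0.66)] [([454.8, 353.5], 0.87), ([417.4, 218.4], 0.79)]
shift [ 0.006  -0.1959 -0.0647] turn rad -0.8967 rows 8.0
```

The scraper lies flat again: its tip is seen at (308,199) in the side view, near where it started. Next I'll look at the port.

Emit:
move_arm:
  moves:
    - [[0.006,-0.196,-0.065],-0.897,1]
    - [[0.006,-0.196,-0.065],-0.897,1]
    - [[0.006,-0.196,-0.065],-0.897,1]
    - [[0.006,-0.196,-0.065],-0.897,1]
    - [[0.006,-0.196,-0.065],-0.897,1]
    - [[0.006,-0.196,-0.065],-0.897,1]
    - [[0.006,-0.196,-0.065],-0.897,1]
    - [[0.006,-0.196,-0.065],-0.897,1]
    - [[0.006,-0.196,-0.065],-0.897,1]
    - [[0.006,-0.196,-0.065],-0.897,1]
    - [[0.006,-0.196,-0.065],-0.897,1]

```text
time: 18.85
eef_pos: [0.4652, -0.1498, 0.3178]
orientation: [-179.9, 0.0, 71.8]
wrist_force: [-0.7, -0.6, 0.1]
opening: 0.0878
gripper_force: 0.0
```

```bash
python3 look.py w9 port_hole0,port port
```

```text
t 18.85 tcp [ 0.4652 -0.1498  0.3178] rpy [-1.7994e+02  5.0000e-02  7.1760e+01] F [-0.7 -0.6  0.1] op 0.0878 gf 0.0 q [-27.  11.  45. 111.  -9.  62.   4.]
port_hole0 [([351.1, 122.6], 0.93), ([263.7, 195.8], 0.66)]
port []
sil port 0.91 [[242.8000030517578, 113.19999694824219], [365.0, 109.5999984741211], [367.79998779296875, 204.0], [245.60000610351562, 207.60000610351562]]
```

```bash
python3 - <<'E'
from h import *
import json
W=json.load(open('w9.json'));P=np.array(W['P']);g=cv2.imread('pics/w9.png',0)
x0,y0,x1,y1=236,104,376,214;m=(g[y0:y1,x0:x1]>70).astype(np.uint8)
n,l,stt,c=cv2.connectedComponentsWithStats(m)
H=[]
for i in range(1,n):
    if 30<stt[i,4]<400 and stt[i,0]>0 and stt[i,1]>0 and stt[i,0]+stt[i,2]<x1-x0: H.append(c[i]+[x0,y0]);print(stt[i],H[-1])
X=np.array([onz(P,h,.004)[:2] for h in H]);print(X)
mdl=np.array([(.052,.037),(.052,-.037),(-.052,-.037),(-.052,.037)])
if len(X)==4:
    c0=X.mean(0);print('centre',c0)
    d=X-c0
    for a in range(4):
        for b in range(a):print(np.linalg.norm(X[a]-X[b]).round(4),np.degrees(np.arctan2(*(X[a]-X[b])[::-1])).round(2))
E
```

```text
[112  14  11  11  91] [352.93406593 123.18681319]
[16 17 10 11 87] [256.11494253 126.10344828]
[113  84  10  10  77] [353.51948052 192.38961039]
[21 87  9  9 73] [261. 195.]
[[ 0.524496   -0.06677873]
 [ 0.42544333 -0.03720577]
 [ 0.50355451 -0.13717951]
 [ 0.40438032 -0.10754672]]
centre [ 0.46446854 -0.08717768]
0.1034 163.38
0.0734 -106.57
0.1269 -52.0
0.1268 -161.25
0.0734 -106.67
0.1035 163.36
```

```bash
python3 -c "
from h import *
st();go((.4645,-.0872,.22),73.4);go((.4645,-.0872,.105),73.4)"
```

```text
t 19.05 tcp [ 0.4654 -0.1496  0.3182] rpy [-1.7997e+02  2.0000e-02  7.1910e+01] F [ 0.2 -0.7 -0.7] op 0.0877 gf 0.0 q [-27.  11.  45. 111.  -9.  62.   4.]
shift [ 0.059  -0.0202  0.0982] turn rad -0.026 rows 3.0
shift [ 0.0591 -0.0201  0.2132] turn rad -0.026 rows 6.0
```

Emit:
move_arm:
  moves:
    - [[0.059,-0.02,0.098],-0.026,1]
    - [[0.059,-0.02,0.098],-0.026,1]
    - [[0.059,-0.02,0.098],-0.026,1]
    - [[0.059,-0.02,0.098],-0.026,1]
    - [[0.059,-0.02,0.12],-0.026,1]
    - [[0.059,-0.02,0.15],-0.026,1]
    - [[0.059,-0.02,0.18],-0.026,1]
    - [[0.059,-0.02,0.2],-0.026,1]
    - [[0.059,-0.02,0.213],-0.026,1]
    - [[0.059,-0.02,0.213],-0.026,1]
    - [[0.059,-0.02,0.213],-0.026,1]
    - [[0.059,-0.02,0.213],-0.026,0]

```text
time: 20.05
eef_pos: [0.4655, -0.0876, 0.1066]
orientation: [179.9, -0.0, 73.5]
wrist_force: [0.1, 0.6, 0.8]
opening: 0.0842
gripper_force: 0.0
```

Emit:
move_arm:
  moves:
    - [[0,0,0],0,0]
    - [[0,0,0],0,0]
    - [[0,0,0],0,0]
    - [[0,0,0],0,0]
    - [[0,0,0],0,0]
    - [[0,0,0],0,0]
    - [[0,0,0],0,0]
    - [[0,0,0],0,0]

```text
time: 20.72
eef_pos: [0.465, -0.0868, 0.1059]
orientation: [180.0, -0.0, 73.5]
wrist_force: [-0.7, 1.4, 6.3]
opening: 0.0553
gripper_force: 30.0
```

Emit:
move_arm:
  moves:
    - [[0,0,-0.01],0,0]
    - [[0,0,-0.03],0,0]
    - [[0,0,-0.06],0,0]
    - [[0,0,-0.1],0,0]
    - [[0,0,-0.14],0,0]
    - [[0,0,-0.18],0,0]
    - [[0,0,-0.22],0,0]
    - [[0,0,-0.25],0,0]
    - [[0,0,-0.25],0,0]
    - [[0,0,-0.25],0,0]

```text
time: 21.55
eef_pos: [0.4648, -0.0871, 0.3568]
orientation: [179.9, -0.1, 73.5]
wrist_force: [-0.2, 0.6, -2.0]
opening: 0.0553
gripper_force: 30.0
```

```bash
python3 look.py w10 port_hole0 port; python3 - <<'E'
from h import *
k=env.calibration('wrist');P=np.array(k['camera_matrix'])@np.linalg.inv(np.array(k['hand_eye']))[:3]
for m in [(.037,.052),(.037,-.052),(-.037,.052),(-.037,-.052)]:print(m,proj(P,(*m,.100)).round(1))
g=cv2.imread('pics/w10.png',0)
for y0 in (150,):
    m=(g>75).astype(np.uint8);n,l,s,c=cv2.connectedComponentsWithStats(m)
    for i in range(1,n):
        if 60<s[i,4]<900 and 0.5<s[i,2]/s[i,3]<2: print(s[i],c[i].round(1))
go((.572,.1787,.36),88.9)
E
```

```text
t 21.55 tcp [ 0.4648 -0.0871  0.3568] rpy [ 1.7986e+02 -1.2000e-01  7.3510e+01] F [-0.2  0.6 -2. ] op 0.0553 gf 29.999241569298825 q [-37.   6.  46. 110.  -4.  66.  -6.]
port_hole0 [([420.9, 214.0], 0.64)]
sil port 0.64 [[196.8000030517578, 386.29998779296875], [198.0, 185.8000030517578], [449.0, 187.3000030517578], [447.79998779296875, 387.79998779296875]]
(0.037, 0.052) [425.  211.6]
(0.037, -0.052) [224.8 211.7]
(-0.037, 0.052) [415.9 340.1]
(-0.037, -0.052) [233.7 340.1]
[216 202  19  20 289] [225.4 211.7]
[412 203  19  19 291] [420.8 212. ]
[610 347  30  27 715] [626.2 360.5]
shift [ 0.2852  0.0283 -0.0062] turn rad -0.2689 rows 7.0
```

View pics/w10.png

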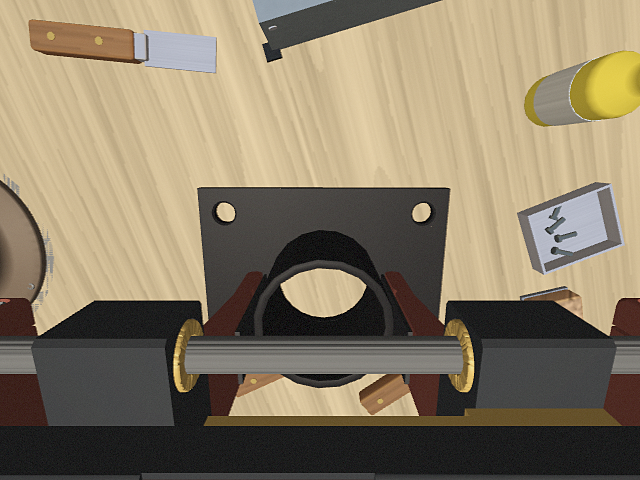

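The port is held square, with flange holes at (225,212) and (422,212), against (225,212) and (425,212) predicted for a centred grip. I'll move it over the collar at a safe height.

Emit:
move_arm:
  moves:
    - [[0.285,0.028,-0.006],-0.269,0]
    - [[0.285,0.028,-0.006],-0.269,0]
    - [[0.285,0.028,-0.006],-0.269,0]
    - [[0.285,0.028,-0.006],-0.269,0]
    - [[0.285,0.028,-0.006],-0.269,0]
    - [[0.285,0.028,-0.006],-0.269,0]
    - [[0.285,0.028,-0.006],-0.269,0]
    - [[0.285,0.028,-0.006],-0.269,0]
    - [[0.285,0.028,-0.006],-0.269,0]
    - [[0.285,0.028,-0.006],-0.269,0]
    - [[0.285,0.028,-0.006],-0.269,0]

```text
time: 22.62
eef_pos: [0.5722, 0.1764, 0.3605]
orientation: [-179.9, 0.1, 88.8]
wrist_force: [-0.1, -0.7, -2.2]
opening: 0.0551
gripper_force: 30.0
```

```bash
python3 - <<'E'
from h import *
import json
st();
# refine box from tapped pixels (w8): fit x,y,yaw
from scipy.optimize import least_squares
P=np.array(json.load(open('w8.json'))['P'])
g=cv2.imread('pics/w8.png',0)
obs=[((.052,.037),(392.4,175.3)),((-.052,.037),(251.7,172.7)),((-.052,-.037),(259.0,268.4)),((.052,-.037),(387.7,266.2))]
o2=[]
for m,p in obs:
    x,y=map(int,np.round(p));w=g[y-8:y+9,x-8:x+9].astype(float);d=np.clip(np.median(w)-30-w,0,None)
    yy,xx=np.mgrid[y-8:y+9,x-8:x+9];c=(np.sum(xx*d)/d.sum(),np.sum(yy*d)/d.sum());o2.append((m,c));print(p,np.round(c,1),round(d.sum()))
for name,o in (('net',obs),('blob',o2)):
    f=lambda q:np.ravel([proj(P,(q[0]+np.cos(q[2])*m[0]-np.sin(q[2])*m[1],q[1]+np.sin(q[2])*m[0]+np.cos(q[2])*m[1],.1))-p for m,p in o])
    r=least_squares(f,[.57,.18,0]);print(name,r.x.round(4),np.degrees(r.x[2]).round(2),r.fun.round(1))
E
```

```text
t 22.62 tcp [0.5722 0.1764 0.3605] rpy [-1.7991e+02  9.0000e-02  8.8770e+01] F [-0.1 -0.7 -2.2] op 0.0551 gf 29.99904486421034 q [-48.  21.  36.  93. -12.  71. -11.]
(392.4, 175.3) [393.9 173.6] 2003
(251.7, 172.7) [253.  173.7] 2340
(259.0, 268.4) [257.7 268.5] 2462
(387.7, 266.2) [388.8 268.7] 1981
net [ 0.5712  0.1789 -0.0169] -0.97 [ 0.5 -2.4  0.4  0.6 -2.   0.2  1.   2.1]
blob [ 0.5718  0.1786 -0.0201] -1.15 [-0.1 -0.1 -0.  -0.3 -0.2  0.2  0.3  0.2]
```

```bash
python3 -c "
from h import *
st();go((.5718,.1786,.24),88.85)"
```

```text
t 22.62 tcp [0.5722 0.1764 0.3605] rpy [-1.7991e+02  9.0000e-02  8.8770e+01] F [-0.1 -0.7 -2.2] op 0.0551 gf 29.99904486421034 q [-48.  21.  36.  93. -12.  71. -11.]
shift [ 0.0023 -0.0003  0.1205] turn rad -0.0014 rows 3.0
```

Emit:
move_arm:
  moves:
    - [[0,0,0],0,0]
    - [[0,0,0.03],0,0]
    - [[0,0,0.06],0,0]
    - [[0,0,0.085],0,0]
    - [[0,0,0.1],0,0]
    - [[0,0,0.11],0,0]
    - [[0,0,0.115],0,0]
    - [[0,0,0.12],0,0]
    - [[0,0,0.12],0,0]
    - [[0,0,0.12],0,0]
    - [[0,0,0.12],0,0]
    - [[0,0,0.12],0,0]

```text
time: 23.62
eef_pos: [0.5729, 0.1785, 0.2423]
orientation: [179.9, -0.0, 88.9]
wrist_force: [-0.5, 0.1, -2.3]
opening: 0.0554
gripper_force: 30.0
```

```bash
python3 - <<'E'
from h import *
a=[];b=[]
for i in range(6):
    s=env.read_state();a.append(s['eef_pos']);b.append(s['orientation'])
    im=env.snapshot('wrist')
a=np.array(a);print(a.mean(0).round(4),a.std(0).round(4),np.mean(np.abs(b),0),s['wrist_force'])
cv2.imwrite('pics/w11.png',im[:,:,::-1])
g=cv2.cvtColor(im,cv2.COLOR_RGB2GRAY)
m=(g>90).astype(np.uint8);n,l,st_,c=cv2.connectedComponentsWithStats(m)
for i in range(1,n):
    if 60<st_[i,4]<900 and 0.5<st_[i,2]/st_[i,3]<2: print(st_[i],c[i].round(1))
print([(np.round(d['position'],1).tolist(),round(d['p'],2)) for d in env.spot_point('tapped0','wrist')])
s=dict(s);s['eef_pos']=a.mean(0);P=PM('wrist',s)
for x,y in [(.052,.037),(-.052,.037)]:
    al=np.radians(-1.15);print('pred tapped',proj(P,(.5718+np.cos(al)*x-np.sin(al)*y,.1786+np.sin(al)*x+np.cos(al)*y,.1)).round(1))
go((.5718,.1786,.216),88.85)
E
```

```text
[0.5727 0.1785 0.2419] [0.0001 0.     0.0002] [1.79958246e+02 2.74177454e-02 8.89171398e+01] [-0.13644046 -0.21266489 -1.82769429]
[216 202  20  20 290] [225.5 211.7]
[412 203  19  19 290] [420.8 212.1]
[611 347  29  27 712] [626.3 360.5]
[]
pred tapped [405.2 201.4]
pred tapped [241.4 201.3]
shift [ 0.0002 -0.0007  0.0255] turn rad 0.0011 rows 1.0
```

Emit:
move_arm:
  moves:
    - [[0,0,0.006],0,0]
    - [[0,0,0.012],0,0]
    - [[0,0,0.018],0,0]
    - [[0,0,0.022],0,0]
    - [[0,0,0.0255],0,0]
    - [[0,0,0.0255],0,0]
    - [[0,0,0.0255],0,0]
    - [[0,0,0.0255],0,0]
    - [[0,0,0.0255],0,0]
    - [[0,0,0.0255],0,0]

```text
time: 24.8
eef_pos: [0.5726, 0.1784, 0.2162]
orientation: [180.0, -0.0, 88.9]
wrist_force: [0.2, -0.3, -2.5]
opening: 0.056
gripper_force: 30.0
```

```bash
python3 - <<'E'
from h import *
a=[];b=[]
for i in range(5):
    s=env.read_state();a.append(s['eef_pos']);b.append(s['orientation']);im=env.snapshot('wrist')
a=np.array(a);m=a.mean(0);print(m.round(4),np.mean(np.abs(b),0),s['wrist_force'],s['gripper_force'],s['time'])
cv2.imwrite('pics/w12.png',im[:,:,::-1])
P=PM('wrist',{'eef_pos':m,'orientation':s['orientation']})
al=np.radians(-1.15)
for x,y in [(.052,.037),(-.052,.037)]:
    print('pred tapped',proj(P,(.5718+np.cos(al)*x-np.sin(al)*y,.1786+np.sin(al)*x+np.cos(al)*y,.1)).round(1))
k=env.calibration('wrist');Q=np.array(k['camera_matrix'])@np.linalg.inv(np.array(k['hand_eye']))[:3]
for q in [(.037,.052),(.037,-.052)]:print('port hole mid',proj(Q,(*q,.1028)).round(1),'under',proj(Q,(*q,.1058)).round(1))
sd=env.snapshot('side');cv2.imwrite('pics/side12.png',sd[:,:,::-1])
for c in ('side',):
    for n in ('port_hole0','tapped0','cover'):print(n,[(np.round(d['position'],1).tolist(),round(d['p'],2)) for d in env.spot_point(n,c)]) if n!='cover' else None
l=cv2.resize(im[190:235,200:250],(400,360),interpolation=cv2.INTER_CUBIC);r=cv2.resize(im[190:235,397:447],(400,360),interpolation=cv2.INTER_CUBIC)
z=cv2.resize(sd[190:360,190:400],(297,240));z2=cv2.resize(sd[235:305,240:360],(411,240));bot=np.hstack([z,z2]);bot=np.pad(bot,((0,0),(0,800-bot.shape[1]),(0,0)))
cv2.imwrite('pics/c12.png',np.vstack([np.hstack([l,r]),bot])[:,:,::-1])
E
```

```text
[0.5726 0.1784 0.2161] [1.79981441e+02 1.41312213e-02 8.89117290e+01] [-0.57505278 -0.11923946 -2.89059869] 29.999203099854448 25.0
pred tapped [415.7 207.3]
pred tapped [231.3 207.1]
port hole mid [423.6 211.2] under [422.  210.3]
port hole mid [226.4 211.2] under [227.9 210.4]
port_hole0 [([317.4, 286.5], 0.73)]
tapped0 [([306.6, 319.9], 0.93), ([247.3, 310.7], 0.83), ([317.9, 289.4], 0.83), ([259.9, 280.5], 0.65)]
```

View pics/c12.png

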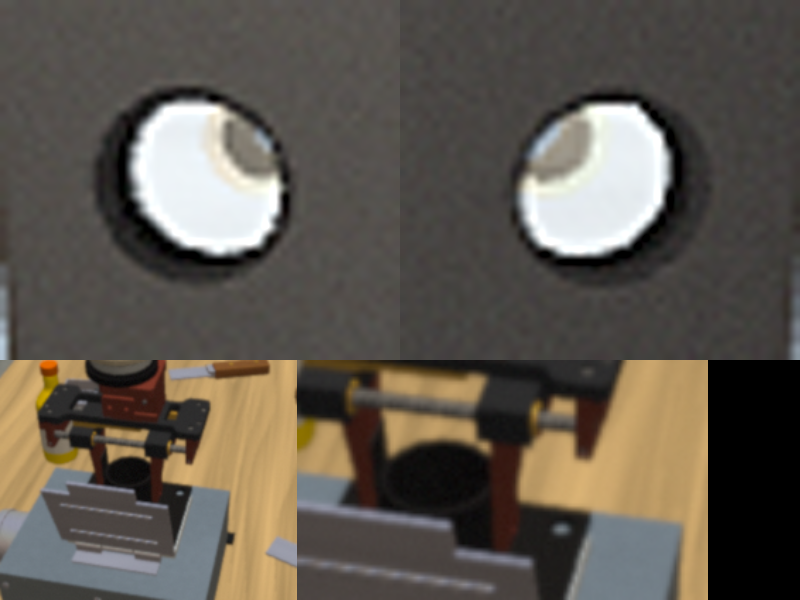

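Through the two flange holes on the hinge side, the threaded holes appear at about (233,207) and (416,207), as predicted for a 10 mm gap. The flange rims centre on (224,213) and (424,213), so the port sits about 1 mm too far towards -y. The side view shows the cover past upright and clear of the port. I'll trim 1 mm and let it settle.

Emit:
move_arm:
  moves:
    - [[0.001,0,0],0,0]
    - [[0.001,0,0],0,0]
    - [[0.001,0,0],0,0]
    - [[0.001,0,0],0,0]
    - [[0.001,0,0],0,0]
    - [[0.001,0,0],0,0]
    - [[0.001,0,0],0,0]
    - [[0.001,0,0],0,0]
    - [[0.001,0,0],0,0]
    - [[0.001,0,0],0,0]
    - [[0.001,0,0],0,0]
    - [[0.001,0,0],0,0]

```text
time: 26.2
eef_pos: [0.5725, 0.1794, 0.2159]
orientation: [180.0, -0.0, 88.9]
wrist_force: [0.5, 0.0, -2.3]
opening: 0.0555
gripper_force: 30.0
```

```bash
python3 - <<'E'
from h import *
s=st();print(np.abs(s['dq']).max());print(env.sign_off())
E
```

```text
t 26.2 tcp [0.5725 0.1794 0.2159] rpy [180.    -0.    88.91] F [ 0.5  0.  -2.3] op 0.0555 gf 29.99921181122719 q [-45.  29.  32. 102. -18.  55.  -7.]
0.09437199819500335
the job is handed in; nothing more can be done
None
```

The job is handed in at 26.2 s: the cover stands open about 15° past upright, the scraper lies flat on the bench, and the port is held still about 10 mm above the collar with its holes in line to within about 1 mm as measured (only the two hinge-side holes could be seen through the flange).

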